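# Press the steel bush into a turned-handle blank

### The arm

A 6-joint arm with a two-finger parallel gripper is mounted at the origin on the work surface. World frame = base frame: x ahead of the robot, y to its left, z up, the work surface at z = 0. Lengths are in m, angles in degrees, forces in N, time in s.
With the tool pointing down it reaches from about 0.375 to 0.9 m from the base axis. Payload 3.1 kg.
Tool frame: the origin (TCP) lies between the finger pads; the fingertips stand 11 mm ahead of it and the grasp point (between the pads) lies 8 mm behind it; z points along the fingers, y is the line along which they close (so a half turn about z gives the same grasp; the last joint's range is limited). The gripper opens to 87 mm and grips with 3 to 60 N. Pads are 19 mm wide; open, the fingers measure 117 mm over their backs; the gripper's body (75 mm by 190 mm) begins 51 mm behind the grasp point.
Start: joints at [53.543, 30.224, 82.088, -0, 67.689, -10.227], TCP at [0.276, 0.561, 0.234] pointing down, gripper open.
Joint ranges: [-176.69, 176.69], [-43.24, 126.21], [12.49, 139.97], [-82, 262], [0, 151.66], [-163.58, 163.58]. Speed limits (degrees/s): [159.86, 159.86, 180, 180, 180, 180].

### API

Orientations are given as a 3x3 rotation matrix whose columns are the frame's x, y, z axes.
In Python, from rig import bot, viewer, workorder, nets gives the robot as it stands. The module is installed in compiled form; this text tells all that it offers.
- The arm moves only by the tool move_arm, never from a script. Its argument "increments" is a list of rows, each a list of 7 numbers: the shift along the tool's x, y, z normalised to -1 to 1, where 1 is 0.3 m, then the turn, a rotation vector about the tool's x, y, z normalised to -1 to 1, where 1 is pi rad, then the opening, from 0 (shut) to 1 (fully open). In form: [[tx, ty, tz, wx, wy, wz, grip], ...]. A call has 1 to 10 rows; each row is the pose to reach, as a shift and turn from the pose commanded when the call began, along the tool's axes at that moment, turning the shorter way round; what a row does not reach only later rows make up. A row lasts 1/12 s, in which the tool goes at most 41.7 mm and 7.16 degrees, less where a joint would pass 70% of its speed; a pose out of reach is approached as far as the arm can. A call with a number of a shift or a turn outside -1 to 1 is refused whole. A call with a gripper value outside its range is refused whole. The fingers move at their own pace and stop on an object; the grip force is fixed at half the most. Time passes only in rows, so rows that repeat a pose let the fingers close. It gives the time, the measured TCP pose, the force, the opening and the grip force at its end, in the units of the state.
- bot.read_state(): the state, without advancing time (a new reading comes with each control period).
- viewer.capture(name): name is "scene" or "top" or "wrist"; returns a dict with "image" (480x640x3 uint8, blue, green, red), "K" (3x3 intrinsics, pixels), "dist" ([k1, k2, p1, p2, k3] as OpenCV has them; the pictures are not rectified), "eye" and "orientation" of the camera in the world. Camera axes: x right, y up, looking along -z (the intrinsics and any distortion apply to the point x, -y, -z); pixel columns grow to the right and rows downward; lengths in m; the calibration is good to about 2 mm. A picture is of the moment at which its call begins. There is no depth.
- workorder.hand_in(): hands the job in; it is judged then, once.
Trained networks look in the newest picture that a camera, given by its name, has taken for a name from the list of things; names that differ only in an ending like _2 or _b are one class to them, and where a whole thing is asked for, a point or a joint stands for the part that bears it (a point fixed in the world has none). Each returns a list of dicts, best first, with "conf" (0 to 1); they miss things now and then, are a little off and sometimes report something else, mostly with a low value. They report only what shows in the picture. A call takes as long as a camera call.
- nets.find_in(camera, thing): "location" ([column, row] in pixels, amid what is visible of it).
The state is a dict: "time_s": time; "joint_positions": joint angles; "qvel": joint speeds; "tau": joint torques, N m; "position": TCP position; "tcp_rot": TCP orientation; "force": force on the tool from outside, world axes, zero at the start; "moment": the same for the moment, N m; "opening": opening from 0.0 (shut) to 1.0 (fully open); "grasp_force": force on a finger pad.
Only numpy, scipy, OpenCV 4.12 (cv2) and the standard library are available. Lean on these libraries where they do the work, as an engineer would, in place of code of your own. Each camera call takes 0.05 s, during which the arm holds its last target. There are 200 camera calls.

### The job

One of the wooden handle blanks on the turner's bench still has its steel bush sticking out of one end. Lay that blank lengthwise in the cradle of the bench press and let go of it, then push the press's hand lever all the way down to its stop so that the ram drives the bush home, and let the lever spring back up. Leave the blank lying in the cradle.

Things in the scene. Friction and masses are not known exactly. Their poses are not given: they have to be found in the camera images.
- blank: Dark-wood blank, 40 x 40 mm, 80 mm long without the bush, about 0.1 kg, lying at any yaw. Origin at the middle of the wood, 20 mm above what it lies on; x along its length, towards the end where the steel bush (26 mm in diameter, central) sticks out. Two bystander blanks have the same size and wood: one has its bush already flush, one has none.
- bush (a joint): How far the bush has gone into the blank, m: at 0 it sticks 18 mm out of the wood, at 0.018 it is flush. It starts between 0 and 0.003, slides stiffly (about 10 N) and stays where it is pushed.
- press: Grey press, fixed to the bench, base plate 288 x 90 mm. Origin on the bench surface under the middle of the cradle; x along the press towards the lever, z up. Stop block: face at x = -61 mm, top 58 mm above the bench. Ram guide block: x = 83 to 113 mm, 54 mm high. Lever cheeks: x = 127 to 177 mm, 98 mm high.
- cradle (a point): Middle of the cradle floor, 8 mm above the bench; axes as the press. Side rails 52 mm apart flare to 71 mm at their tops, 19 mm above the bench. Lengthwise the blank lies loosely between stop block (x = -61 mm) and ram face (x = +61 mm, 36 mm in diameter). The ram moves up to 41 mm, slides the blank to the stop, then pushes the bush in, whichever way it points.
- press_lever (a joint): Hand lever, rad: 0 up at rest, 0.8 down on its stop. Pivots about the press's y direction at x = 150 mm, 78 mm above the bench. At 0 it points away from the cradle, 0.8 rad above level; at 0.8 it is level. A spring lifts it: pushing straight down at x = 265 mm takes about 6 N at first and up to 15 N while the bush goes in; let go, it rises by itself.
- lever_end (a point): End of the lever's black round grip, on its centre line in the press's middle plane (y = 0), 200 mm from the pivot; moves with the lever. The grip is 24 mm in diameter and runs from 88 mm to 200 mm from the pivot.

How it is judged (in metres and radians):
On the way, in this order (a step that is already met when the one before it is completed fails the run):
1. the blank lies lengthwise in the cradle, let go, with the lever up and its bush still sticking out (x of blank in the frame of press between -0.03 and 0.03 m and y of blank in the frame of press between -0.013 and 0.013 m and z of blank in the frame of press between 0.021 and 0.036 m and angle between the x axis of blank and the x axis of press, either way round below 0.2 rad and contact force between the fingers and blank below 0.1 N and value of joint press_lever below 0.15 rad and value of joint bush below 0.008 m), for 0.2 s.
2. the lever is down at its stop (within 0.08 rad) with the blank in the cradle and the bush pushed in (x of blank in the frame of press between -0.03 and 0.03 m and y of blank in the frame of press between -0.013 and 0.013 m and z of blank in the frame of press between 0.021 and 0.036 m and angle between the x axis of blank and the x axis of press, either way round below 0.2 rad and value of joint press_lever above 0.72 rad and value of joint bush above 0.013 m), for 0.1 s.
At the end, for the whole second after the job is handed in: The blank lies at rest lengthwise in the cradle (middle within 30 mm of the cradle's middle along the press and 13 mm across it, on the cradle floor, within about 11 degrees of the press's length), its bush pushed in to within 4 mm of flush, and the lever is back up (within 0.1 rad of rest) (x of blank in the frame of press between -0.03 and 0.03 m and y of blank in the frame of press between -0.013 and 0.013 m and z of blank in the frame of press between 0.021 and 0.036 m and angle between the x axis of blank and the x axis of press, either way round below 0.2 rad and value of joint press_lever below 0.1 rad and value of joint bush above 0.014 m and linear speed of blank below 0.02 m/s); the robot touches nothing.
It also fails if it takes over 48 s, if anything falls off the work surface, if the arm or the gripper's body presses on something with over 40 N, if the wrist force passes 120 N, or if a joint passes its speed limit or range.

## Working session

There is one attempt and no reset: what is moved stays moved. The work goes in short steps, Python scripts to look and compute and a tool call to move; the robot and the scene stay as the last step left them, time stands still between calls to the robot, and variables do not carry over. Pictures are saved under pics/ and viewed, at most 10 in all, crops included, and the job is handed in when it is done.

Besides the shell and the picture viewer there is one more tool, called after "Call:" by a JSON object that holds its "op" and its "data", one argument or row to a line. move_arm: Moves the arm, as the interface text tells. Its arguments: {"type":"object","properties":{"increments":{"type":"array"}},"required":["increments"]}

```bash
mkdir -p pics
cat > h.py <<'E'
import numpy as np, cv2
from rig import bot, viewer, workorder, nets
def ray(c,px):
    p=cv2.undistortPoints(np.array([[px]],float),np.array(c["K"]),np.array(c["dist"]))[0,0]
    d=np.array(c["orientation"])@np.array([p[0],-p[1],-1.0]); return np.array(c["eye"]),d
def onz(c,px,z):
    e,d=ray(c,px); return e+d*(z-e[2])/d[2]
def proj(c,P):
    R=np.array(c["orientation"]); q=(np.atleast_2d(P)-np.array(c["eye"]))@R
    q=q*[1,-1,-1]
    return cv2.projectPoints(q,np.zeros(3),np.zeros(3),np.array(c["K"]),np.array(c["dist"]))[0][:,0]
E
python3 - <<'E'
from h import *
for n in ("scene","top"):
    c=viewer.capture(n); cv2.imwrite(f"pics/{n}1.png",c["image"]); print(n,np.round(c["eye"],3).tolist(),np.round(c["orientation"],3).tolist(),np.round(c["K"],1).tolist())
    for t in ("blank","bush","press","press_lever","lever_end","cradle"):
        print(t,[(np.round(r["location"]).tolist(),round(r["conf"],2)) for r in nets.find_in(n,t)])
s=bot.read_state(); print(s["time_s"],s["position"],np.round(s["tcp_rot"],3).tolist(),s["opening"])
E
```

```text
scene [1.076, 0.046, 0.886] [[-0.184, -0.756, 0.629], [0.983, -0.149, 0.109], [0.011, 0.638, 0.77]] [[443.6, 0.0, 316.9], [0.0, 443.6, 242.6], [0.0, 0.0, 1.0]]
blank [([446.0, 260.0], 0.86)]
bush []
press [([325.0, 304.0], 0.64)]
press_lever [([397.0, 272.0], 0.6)]
lever_end [([397.0, 270.0], 0.63)]
cradle [([326.0, 304.0], 0.76)]
top [0.4, -0.062, 0.932] [[0.001, 0.993, -0.118], [-1.0, 0.002, 0.011], [0.011, 0.118, 0.993]] [[446.1, 0.0, 325.0], [0.0, 446.1, 243.8], [0.0, 0.0, 1.0]]
blank [([173.0, 310.0], 0.73), ([308.0, 224.0], 0.41)]
bush [([195.0, 316.0], 0.5)]
press [([306.0, 222.0], 0.87)]
press_lever [([224.0, 222.0], 0.71), ([308.0, 227.0], 0.29)]
lever_end [([219.0, 221.0], 0.6)]
cradle [([308.0, 225.0], 0.71)]
0.7 [0.27620083 0.56062739 0.23359856] [[-0.897, 0.442, 0.0], [0.442, 0.897, 0.0], [-0.0, 0.0, -1.0]] 1.0046528226728642
```

View pics/top1.png

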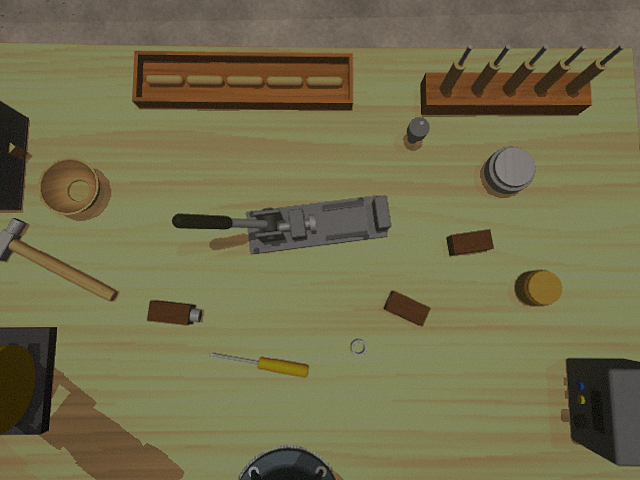

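View pics/scene1.png

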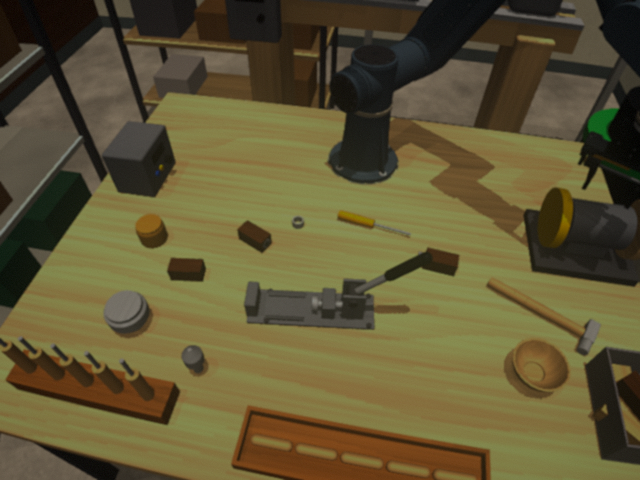

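The top view shows the bushed blank at about (172,312) with its bush to the right at (197,315). The press is at about (318,222), with its lever pointing left to about (175,221). Next I'll view an enlarged crop.

Run:
```python
from h import *
c=viewer.capture("top"); im=c["image"]
cv2.imwrite("pics/crop1.png",cv2.resize(im[185:335,145:395],None,fx=3.2,fy=3.2,interpolation=cv2.INTER_CUBIC))
hsv=cv2.cvtColor(im,cv2.COLOR_BGR2HSV)
# dark wood blank mask
m=((im[...,2].astype(int)-im[...,0]>25)&(im[...,2]<130)).astype(np.uint8); m[:290]=0;m[330:]=0;m[:,:140]=0;m[:,215:]=0
k=max(cv2.findContours(m,0,2)[0],key=cv2.contourArea); print(cv2.contourArea(k),cv2.minAreaRect(k))
b=cv2.boxPoints(cv2.minAreaRect(k)); print(b.tolist())
for p in b: print(np.round(onz(c,p,0.04),4))
print("bush",onz(c,(197,315),0.02))
for n,p,z in (("leverend",(173,221),.222),("stop top",(380,212),.058)): print(n,np.round(onz(c,p,z),3))
```

```text
1083.0 ((177.0, 308.0), (36.0, 74.0), 90.0)
[[140.0, 290.0], [214.0, 290.0], [214.0, 326.0], [140.0, 326.0]]
[0.4136 0.2928 0.04  ]
[0.4135 0.1479 0.04  ]
[0.3434 0.1456 0.04  ]
[0.3437 0.2892 0.04  ]
bush [0.36392318 0.18495525 0.02      ]
leverend [0.521 0.174 0.222]
stop top [ 0.568 -0.181  0.058]
```

View pics/crop1.png

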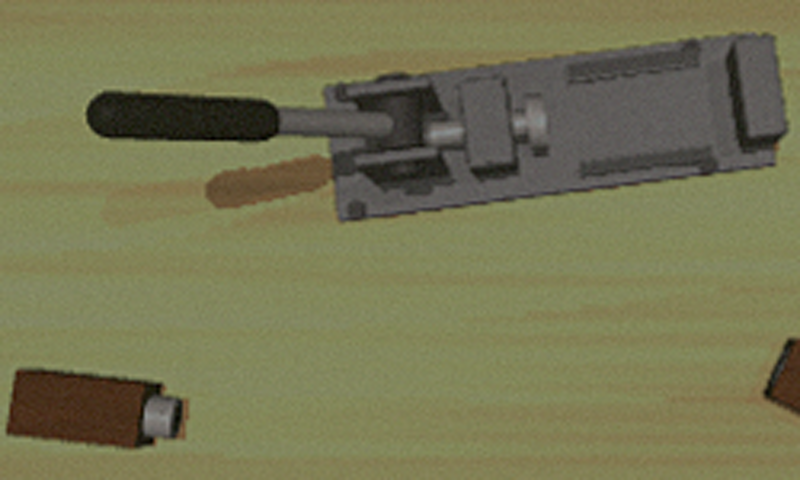

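```bash
cat > fit.py <<'E'
from h import *
from scipy.optimize import least_squares
def Rz(a): return np.array([[np.cos(a),-np.sin(a),0],[np.sin(a),np.cos(a),0],[0,0,1]])
def f2i(p): return np.array(p,float)/3.2+[145-.34,185-.34]
E
python3 - <<'E'
from fit import *
c=viewer.capture("top")
def model(v):
    X,Y,a,xr,hg,hs=v
    P=[(xr+.288,.045,.008),(xr,.045,.008),(xr+.288,-.045,.008),
       (.113,-hg,.054),(.083,-hg,.054),(.083,hg,.054),(.113,hg,.054),
       (-.061,-hs,.058),(-.061,hs,.058),(.289,0,.2215),(.061,0,.033)]
    return np.array(P)@Rz(a).T+[X,Y,0]
obs=f2i([(342,221),(775,165),(327,88),(460,80),(507,74),(514,168),(470,176),(735,38),(749,141),(90,113),(548,124)])
w=np.array([1,1,1,1,1,1,1,1,1,1,.5])[:,None]
r=least_squares(lambda v:((proj(c,model(v))-obs)*w).ravel(),[.54,-.05,1.6,-.09,.03,.03],loss="soft_l1")
print("press",np.round(r.x,4),"yaw",np.degrees(r.x[2])); print(np.round((proj(c,model(r.x))-obs),1).tolist())
def bm(v):
    X,Y,a=v
    P=[(-.04,-.02,.04),(.04,-.02,.04),(.04,.02,.04),(-.04,.02,.04),(.058,0,.02)]
    return np.array(P)@Rz(a).T+[X,Y,0]
# bush direction is image right = world -Y; blank y = +X world? z x x(-Y)= +X
ob=f2i([(8,433),(138,445),(150,384),(17,370),(176,416)])
rb=least_squares(lambda v:((proj(c,bm(v))-ob)*np.array([1,1,1,1,.3])[:,None]).ravel(),[.36,.24,-1.57],loss="soft_l1")
print("blank",np.round(rb.x,4),np.degrees(rb.x[2])); print(np.round(proj(c,bm(rb.x))-ob,1).tolist())
E
```

```text
press [ 0.5585 -0.1133  1.6991 -0.0862  0.03    0.0327] yaw 97.35237976979882
[[-0.4, 0.4], [1.4, 0.6], [-0.4, -0.4], [-0.6, -0.4], [-0.3, -0.3], [1.1, -0.2], [-0.1, -0.8], [-0.3, 0.3], [-0.1, 0.3], [0.6, 0.6], [-0.3, -0.9]]
blank [ 0.3704  0.2341 -1.675 ] -95.97235415575138
[[-0.1, 0.3], [0.2, 0.8], [-0.6, -0.6], [0.3, -0.5], [1.6, 0.1]]
```

The fits agree to within about 1 px. Next I'll move above the blank and turn the tool to match it.

Call:
{"op": "move_arm", "data": {
  "increments": [
    [-0.763, -0.84, 0.18, 0, 0, 0.388, 1],
    [-0.763, -0.84, 0.18, 0, 0, 0.388, 1],
    [-0.763, -0.84, 0.18, 0, 0, 0.388, 1],
    [-0.763, -0.84, 0.18, 0, 0, 0.388, 1],
    [-0.763, -0.84, 0.18, 0, 0, 0.388, 1],
    [-0.763, -0.84, 0.18, 0, 0, 0.388, 1],
    [-0.763, -0.84, 0.18, 0, 0, 0.388, 1],
    [-0.763, -0.84, 0.18, 0, 0, 0.388, 1],
    [-0.763, -0.84, 0.18, 0, 0, 0.388, 1],
    [-0.763, -0.84, 0.18, 0, 0, 0.388, 1]
  ]
}}

```text
time_s: 1.63
position: [0.3709, 0.2304, 0.1792]
tcp_rot: [[0.117, 0.993, -0.001], [0.993, -0.117, -0.001], [-0.001, -0.001, -1.0]]
force: [0.0, -0.3, 1.2]
opening: 1.004
grasp_force: 0.0
```

Run:
```python
from fit import *
c=viewer.capture("wrist"); im=c["image"].copy()
X,Y,a=.3704,.2341,-1.675
P=np.array([(-.04,-.02,.04),(.04,-.02,.04),(.04,.02,.04),(-.04,.02,.04),(.058,0,.02)])@Rz(a).T+[X,Y,0]
q=proj(c,P); print(np.round(q).tolist())
for p in q: cv2.circle(im,tuple(int(t) for t in p),3,(0,255,0),1)
cv2.imwrite("pics/w1.png",im)
s=bot.read_state(); print(s["time_s"],np.round(s["position"],4),np.round(s["tcp_rot"],3).tolist())
```

```text
[[291.0, 169.0], [295.0, 268.0], [344.0, 267.0], [344.0, 168.0], [319.0, 278.0]]
1.6833 [0.3709 0.2317 0.1795] [[0.118, 0.993, -0.0], [0.993, -0.118, -0.0], [-0.0, -0.0, -1.0]]
```

View pics/w1.png

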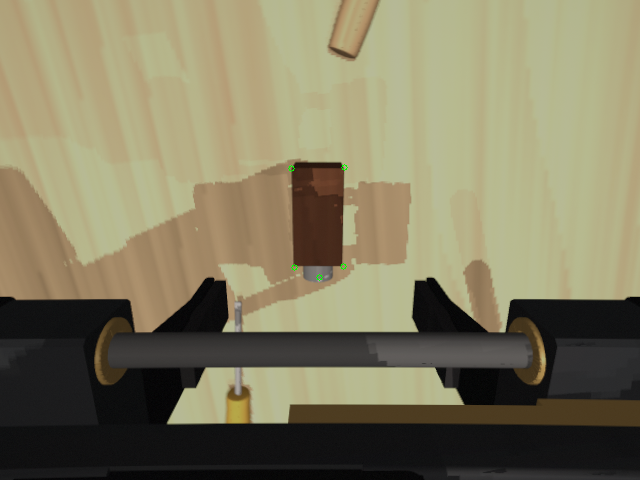

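The overlay points at about (291–344, 168–268) match the blank in the wrist view, with the bush at (319,275). Descending and gripping.

Call:
{"op": "move_arm", "data": {
  "increments": [
    [0, 0, 0.13, 0, 0, 0, 1],
    [0, 0, 0.26, 0, 0, 0, 1],
    [0, 0, 0.38, 0, 0, 0, 1],
    [0, 0, 0.46, 0, 0, 0, 1],
    [0, 0, 0.508, 0, 0, 0, 1],
    [0, 0, 0.508, 0, 0, 0, 1],
    [0, 0, 0.508, 0, 0, 0, 0],
    [0, 0, 0.508, 0, 0, 0, 0],
    [0, 0, 0.508, 0, 0, 0, 0],
    [0, 0, 0.508, 0, 0, 0, 0]
  ]
}}

```text
time_s: 2.52
position: [0.371, 0.2338, 0.0284]
tcp_rot: [[0.105, 0.994, 0.003], [0.994, -0.105, 0.001], [0.001, 0.003, -1.0]]
force: [0.5, -0.1, 0.0]
opening: 0.777
grasp_force: 0.0
```

Call:
{"op": "move_arm", "data": {
  "increments": [
    [0, 0, 0, 0, 0, 0, 0],
    [0, 0, 0, 0, 0, 0, 0],
    [0, 0, 0, 0, 0, 0, 0],
    [0, 0, 0, 0, 0, 0, 0]
  ]
}}

```text
time_s: 2.85
position: [0.3702, 0.2334, 0.0274]
tcp_rot: [[0.106, 0.994, 0.0], [0.994, -0.106, 0.0], [0.0, 0.0, -1.0]]
force: [-1.4, 0.6, 0.9]
opening: 0.479
grasp_force: 1.0
```

Call:
{"op": "move_arm", "data": {
  "increments": [
    [0, 0, 0, 0, 0, 0, 0],
    [0, 0, 0, 0, 0, 0, 0],
    [0, 0, 0, 0, 0, 0, 0],
    [0, 0, -0.03, 0, 0, 0, 0],
    [0, 0, -0.1, 0, 0, 0, 0],
    [0, 0, -0.2, 0, 0, 0, 0],
    [0, 0, -0.3, 0, 0, 0, 0],
    [0, 0, -0.35, 0, 0, 0, 0],
    [0, 0, -0.35, 0, 0, 0, 0]
  ]
}}

```text
time_s: 3.6
position: [0.372, 0.2341, 0.1352]
tcp_rot: [[0.105, 0.994, 0.007], [0.994, -0.106, 0.002], [0.003, 0.007, -1.0]]
force: [0.3, 0.3, -2.4]
opening: 0.457
grasp_force: 30.0
```

Call:
{"op": "move_arm", "data": {
  "increments": [
    [-0.06, 0.02, 0, 0, 0, -0.01, 0],
    [-0.19, 0.06, 0, 0, 0, -0.02, 0],
    [-0.32, 0.11, 0, 0, 0, -0.03, 0],
    [-0.45, 0.15, 0, 0, 0, -0.04, 0],
    [-0.58, 0.19, 0, 0, 0, -0.05, 0],
    [-0.71, 0.24, 0, 0, 0, -0.06, 0],
    [-0.82, 0.275, 0, 0, 0, -0.07, 0],
    [-0.878, 0.295, 0, 0, 0, -0.0745, 0],
    [-0.878, 0.295, 0, 0, 0, -0.0745, 0]
  ]
}}

```text
time_s: 4.35
position: [0.4321, -0.0419, 0.1313]
tcp_rot: [[-0.123, 0.992, 0.002], [0.992, 0.123, -0.001], [-0.002, 0.002, -1.0]]
force: [1.0, 0.0, -1.0]
opening: 0.453
grasp_force: 30.0
```

Run:
```python
from fit import *
s=bot.read_state(); R=np.array(s["tcp_rot"]); p=np.array([.4302,-.0383,.132]); print(s["position"],s["force"])
print(np.round(R,4).tolist(), np.round(R.T@(np.array([.5575,-.1054,.132])-p)/.3,4), np.degrees(np.arctan2(R[1,0],R[0,0])))
```

```text
[ 0.43214991 -0.04186949  0.13131268] [ 1.01823544  0.02294721 -0.9987707 ]
[[-0.1229, 0.9924, 0.0018], [0.9924, 0.1229, -0.0014], [-0.0016, 0.0016, -1.0]] [-0.2741  0.3936  0.0011] 97.06168753106039
```

Call:
{"op": "move_arm", "data": {
  "increments": [
    [-0.05, 0.07, 0, 0, 0, 0, 0],
    [-0.13, 0.18, 0, 0, 0, 0, 0],
    [-0.2, 0.29, 0, 0, 0, 0, 0],
    [-0.255, 0.37, 0, 0, 0, 0, 0],
    [-0.274, 0.394, 0, 0, 0, 0, 0],
    [-0.274, 0.394, 0, 0, 0, 0, 0],
    [-0.274, 0.394, 0, 0, 0, 0, 0]
  ]
}}

```text
time_s: 4.93
position: [0.5558, -0.1026, 0.1307]
tcp_rot: [[-0.128, 0.992, -0.005], [0.992, 0.128, 0.002], [0.003, -0.005, -1.0]]
force: [-1.7, 0.4, -1.4]
opening: 0.458
grasp_force: 30.0
```

Run:
```python
from fit import *
T=Rz(1.6991); o=np.array([.5585,-.1133,0])
s=bot.read_state(); p=np.array(s["position"]); R=np.array(s["tcp_rot"]); print(s["time_s"],p,R.round(4).tolist(),"press frame",np.round(T.T@(p-o),4),np.degrees(np.arctan2(R[1,0],R[0,0])))
c=viewer.capture("wrist"); im=c["image"].copy()
P=np.array([(x,y,z) for x in(-.061,) for y in(-.0327,.0327) for z in(.058,)]+[(x,y,.054) for x in(.083,.113) for y in (-.03,.03)]+[(-.0862,.045,.008),(-.0862,-.045,.008),(.2018,.045,.008)])@T.T+o
for q in proj(c,P):
    if abs(q).max()<2000: cv2.circle(im,tuple(int(round(t)) for t in q),3,(0,255,0),1)
cv2.imwrite("pics/w2.png",im)
c=viewer.capture("scene"); im=c["image"].copy()
for q in proj(c,P): cv2.circle(im,tuple(int(round(t)) for t in q),2,(0,255,0),1)
cv2.imwrite("pics/s2.png",cv2.resize(im[200:380,200:440],None,fx=3.2,fy=3.2,interpolation=cv2.INTER_CUBIC))
```

```text
4.9333 [ 0.55582143 -0.10264871  0.13068136] [[-0.1281, 0.9917, -0.0049], [0.9918, 0.1282, 0.0022], [0.0028, -0.0046, -1.0]] press frame [0.0109 0.0013 0.1307] 97.3625533617827
```

View pics/w2.png

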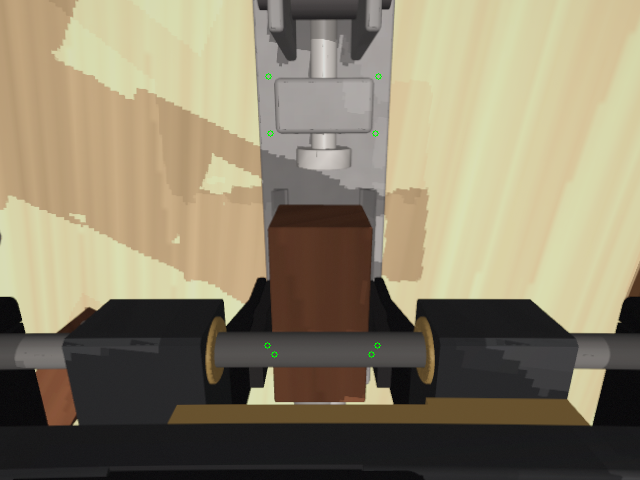

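View pics/s2.png

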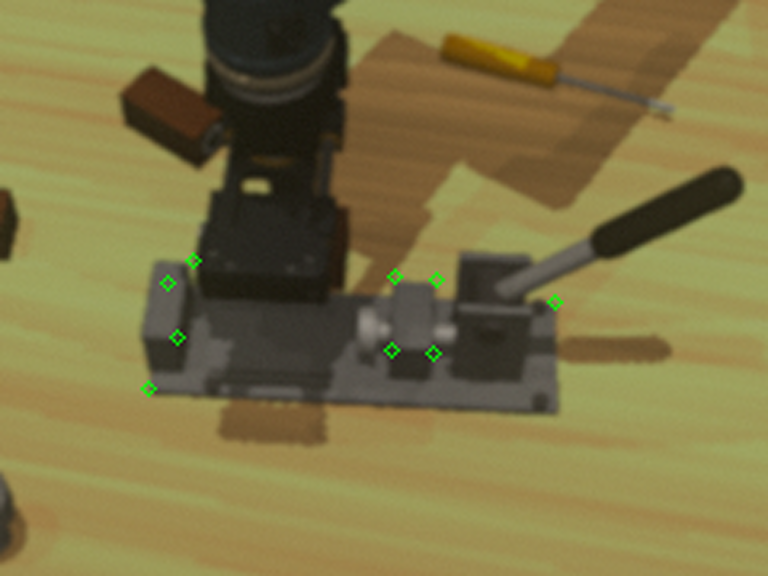

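The wrist view shows the guide block centred at column 324, against 323.5 predicted. The blank is centred over the press at about column 321 and square to it, so I'm lowering it.

Call:
{"op": "move_arm", "data": {
  "increments": [
    [0, 0, 0.06, 0, 0, 0, 0],
    [0, 0, 0.12, 0, 0, 0, 0],
    [0, 0, 0.18, 0, 0, 0, 0],
    [0, 0, 0.23, 0, 0, 0, 0],
    [0, 0, 0.27, 0, 0, 0, 0],
    [0, 0, 0.295, 0, 0, 0, 0],
    [0, 0, 0.308, 0, 0, 0, 0],
    [0, 0, 0.315, 0, 0, 0, 0],
    [0, 0, 0.315, 0, 0, 0, 0]
  ]
}}

```text
time_s: 5.78
position: [0.558, -0.1042, 0.0377]
tcp_rot: [[-0.128, 0.992, -0.0], [0.992, 0.128, 0.0], [0.0, -0.0, -1.0]]
force: [0.1, 0.3, -1.2]
opening: 0.457
grasp_force: 30.0
```

Call:
{"op": "move_arm", "data": {
  "increments": [
    [0, 0, 0.004, 0, 0, 0, 0],
    [0, 0, 0.006, 0, 0, 0, 0],
    [0, 0, 0.006, 0, 0, 0, 0]
  ]
}}

```text
time_s: 6.03
position: [0.5584, -0.1044, 0.0363]
tcp_rot: [[-0.128, 0.992, 0.001], [0.992, 0.128, -0.0], [-0.0, 0.001, -1.0]]
force: [0.6, 0.1, -0.9]
opening: 0.455
grasp_force: 30.0
```

Call:
{"op": "move_arm", "data": {
  "increments": [
    [0, 0, 0, 0, 0, 0, 0.7],
    [0, 0, 0, 0, 0, 0, 0.8],
    [0, 0, 0, 0, 0, 0, 0.8],
    [0, 0, 0, 0, 0, 0, 0.8],
    [0, 0, 0, 0, 0, 0, 0.8],
    [0, 0, -0.02, 0, 0, 0, 0.8],
    [0, 0, -0.08, 0, 0, 0, 0.8],
    [0, 0, -0.18, 0, 0, 0, 0.8],
    [0, 0, -0.3, 0, 0, 0, 0.8],
    [0, 0, -0.3, 0, 0, 0, 0.8]
  ]
}}

```text
time_s: 6.87
position: [0.562, -0.1057, 0.1321]
tcp_rot: [[-0.128, 0.992, 0.011], [0.992, 0.128, -0.004], [-0.006, 0.011, -1.0]]
force: [1.2, -0.2, 0.6]
opening: 0.803
grasp_force: 0.0
```

Run:
```python
from fit import *
c=viewer.capture("wrist"); im=c["image"].copy()
T=Rz(1.6991); o=np.array([.5585,-.1133,0])
P=np.array([(.008+x,y,.048) for x in(-.04,.04) for y in(-.02,.02)])@T.T+o
for q in proj(c,P): cv2.circle(im,tuple(int(round(t)) for t in q),3,(0,255,0),1)
cv2.imwrite("pics/w3.png",im); s=bot.read_state(); print(s["time_s"],s["position"])
```

```text
6.9167 [ 0.56080797 -0.10529275  0.12987428]
```

View pics/w3.png

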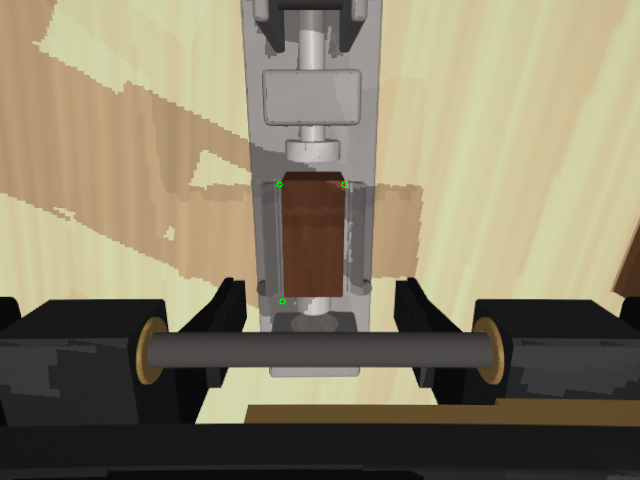

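The wrist view shows the blank lying straight between the rails (columns 282–343, rows 180–297), with the bush towards the stop. Next is the lever: rise, close the gripper and travel above the grip.

Call:
{"op": "move_arm", "data": {
  "increments": [
    [0, 0, -0.1, 0, 0, 0, 0],
    [0, 0, -0.22, 0, 0, 0, 0],
    [0, 0, -0.34, 0, 0, 0, 0],
    [0, 0, -0.45, 0, 0, 0, 0],
    [0, 0, -0.5, 0, 0, 0, 0],
    [0, 0, -0.5, 0, 0, 0, 0],
    [0, 0, -0.5, 0, 0, 0, 0],
    [0, 0, -0.5, 0, 0, 0, 0]
  ]
}}

```text
time_s: 7.58
position: [0.5567, -0.1038, 0.2739]
tcp_rot: [[-0.128, 0.992, -0.004], [0.992, 0.128, 0.001], [0.002, -0.004, -1.0]]
force: [0.3, -0.6, 0.3]
opening: 0.278
grasp_force: 0.0
```

Call:
{"op": "move_arm", "data": {
  "increments": [
    [0.08, 0, 0, 0, 0, 0, 0],
    [0.2, 0, 0, 0, 0, 0, 0],
    [0.33, 0, 0, 0, 0, 0, 0],
    [0.46, 0, 0, 0, 0, 0, 0],
    [0.59, 0, 0, 0, 0, 0, 0],
    [0.71, 0, 0, 0, 0, 0, 0],
    [0.8, 0, 0, 0, 0, 0, 0],
    [0.847, 0, 0, 0, 0, 0, 0],
    [0.847, 0, 0, 0, 0, 0, 0],
    [0.847, 0, 0, 0, 0, 0, 0]
  ]
}}

```text
time_s: 8.42
position: [0.5243, 0.1482, 0.2737]
tcp_rot: [[-0.13, 0.992, -0.004], [0.992, 0.13, -0.001], [-0.0, -0.004, -1.0]]
force: [0.0, -0.7, -0.2]
opening: 0.007
grasp_force: 0.0
```

Run:
```python
from fit import *
T=Rz(1.6991); o=np.array([.5585,-.1133,0])
c=viewer.capture("scene"); cv2.imwrite("pics/s4.png",cv2.resize(c["image"][170:350,220:460],None,fx=3,fy=3,interpolation=cv2.INTER_CUBIC))
s=bot.read_state(); print(s["time_s"],s["position"],"press",T.T@(np.array(s["position"])-o),s["opening"],s["force"])
```

```text
8.4667 [0.52476669 0.14736075 0.2740981 ] press [2.62834456e-01 1.03988645e-04 2.74098103e-01] 0.0027513556113242374 [-0.57720528 -0.55257256  1.52140581]
```

View pics/s4.png

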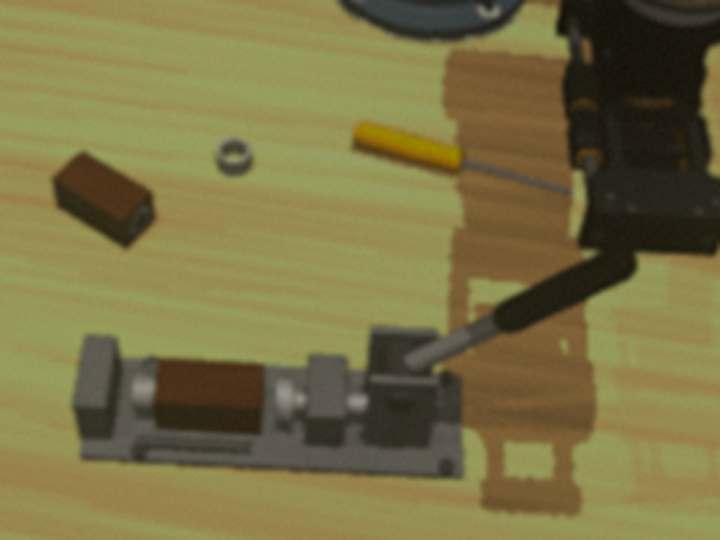

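The scene view shows the blank seated between stop and ram (crop 155–265, 360–430), and the closed fingers just above the grip end. Pushing down now.

Call:
{"op": "move_arm", "data": {
  "increments": [
    [0, 0, 0.06, 0, 0, 0, 0],
    [0, 0, 0.12, 0, 0, 0, 0],
    [0, 0, 0.17, 0, 0, 0, 0],
    [0, 0, 0.22, 0, 0, 0, 0],
    [0, 0, 0.27, 0, 0, 0, 0],
    [0, 0, 0.31, 0, 0, 0, 0],
    [0, 0, 0.35, 0, 0, 0, 0],
    [0, 0, 0.39, 0, 0, 0, 0],
    [0, 0, 0.43, 0, 0, 0, 0],
    [0, 0, 0.46, 0, 0, 0, 0]
  ]
}}

```text
time_s: 9.3
position: [0.5263, 0.1467, 0.1375]
tcp_rot: [[-0.125, 0.992, 0.0], [0.992, 0.125, 0.001], [0.001, 0.001, -1.0]]
force: [-1.4, 3.7, 11.8]
opening: 0.006
grasp_force: 5.0
```

Call:
{"op": "move_arm", "data": {
  "increments": [
    [0, 0, 0.03, 0, 0, 0, 0],
    [0, 0, 0.06, 0, 0, 0, 0],
    [0, 0, 0.08, 0, 0, 0, 0],
    [0, 0, 0.1, 0, 0, 0, 0],
    [0, 0, 0.11, 0, 0, 0, 0],
    [0, 0, 0.115, 0, 0, 0, 0],
    [0, 0, 0.115, 0, 0, 0, 0]
  ]
}}

```text
time_s: 9.88
position: [0.5263, 0.1483, 0.104]
tcp_rot: [[-0.124, 0.992, 0.001], [0.992, 0.124, 0.003], [0.003, 0.002, -1.0]]
force: [-1.1, 4.3, 7.3]
opening: 0.005
grasp_force: 3.8
```

Call:
{"op": "move_arm", "data": {
  "increments": [
    [0, 0, 0.005, 0, 0, 0, 0],
    [0, 0, 0.01, 0, 0, 0, 0],
    [0, 0, 0.01, 0, 0, 0, 0],
    [0, 0, 0.01, 0, 0, 0, 0]
  ]
}}

```text
time_s: 10.22
position: [0.5263, 0.1484, 0.1013]
tcp_rot: [[-0.124, 0.992, 0.002], [0.992, 0.124, 0.004], [0.003, 0.002, -1.0]]
force: [-2.3, 8.2, 9.5]
opening: 0.008
grasp_force: 4.9
```

Call:
{"op": "move_arm", "data": {
  "increments": [
    [0, 0, 0.004, 0, 0, 0, 0],
    [0, 0, 0.008, 0, 0, 0, 0],
    [0, 0, 0.008, 0, 0, 0, 0],
    [0, 0, 0.008, 0, 0, 0, 0]
  ]
}}

```text
time_s: 10.55
position: [0.5264, 0.1485, 0.1009]
tcp_rot: [[-0.124, 0.992, 0.002], [0.992, 0.124, 0.004], [0.003, 0.003, -1.0]]
force: [-4.3, 7.7, 24.1]
opening: 0.006
grasp_force: 11.6
```

Run:
```python
from fit import *
c=viewer.capture("scene"); cv2.imwrite("pics/s5.png",cv2.resize(c["image"][200:350,220:460],None,fx=3.3,fy=3.3,interpolation=cv2.INTER_CUBIC))
s=bot.read_state(); print(s["time_s"],s["position"],s["force"])
```

```text
10.6 [0.52637099 0.14848323 0.10089689] [-4.44050113  7.25785329 23.47671735]
```

View pics/s5.png

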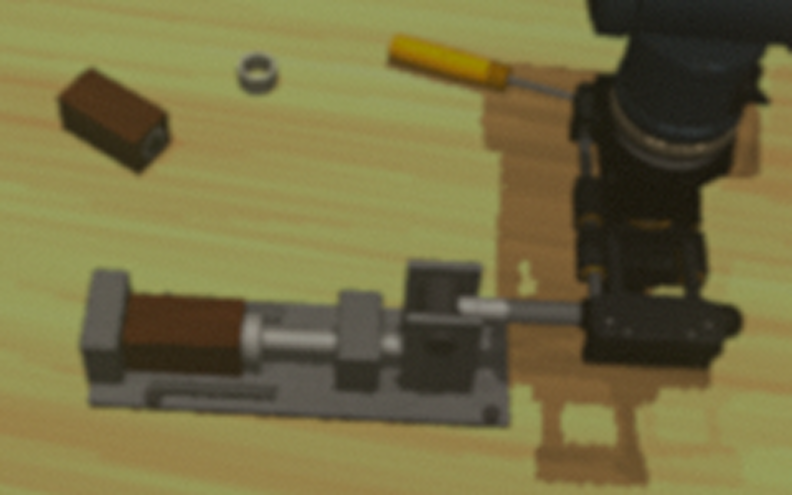

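The scene view shows the lever level on its stop at 24 N and the blank pushed flush against the stop block. Raising the tool gently so the lever follows it back up.

Call:
{"op": "move_arm", "data": {
  "increments": [
    [0, 0, -0.02, 0, 0, 0, 0],
    [0, 0, -0.06, 0, 0, 0, 0],
    [0, 0, -0.11, 0, 0, 0, 0],
    [0, 0, -0.17, 0, 0, 0, 0],
    [0, 0, -0.23, 0, 0, 0, 0],
    [0, 0, -0.3, 0, 0, 0, 0],
    [0, 0, -0.38, 0, 0, 0, 0],
    [0, 0, -0.46, 0, 0, 0, 0],
    [0, 0, -0.56, 0, 0, 0, 0],
    [0, 0, -0.68, 0, 0, 0, 0]
  ]
}}

```text
time_s: 11.43
position: [0.5245, 0.1458, 0.3011]
tcp_rot: [[-0.125, 0.992, -0.005], [0.992, 0.125, -0.001], [-0.0, -0.005, -1.0]]
force: [0.2, 0.9, -0.7]
opening: 0.004
grasp_force: 0.0
```

Call:
{"op": "move_arm", "data": {
  "increments": [
    [0, 0, -0.05, 0, 0, 0, 0],
    [0, -0.15, -0.1, 0, 0, 0, 0],
    [0, -0.3, -0.1, 0, 0, 0, 0],
    [0, -0.4, -0.1, 0, 0, 0, 0],
    [0, -0.4, -0.1, 0, 0, 0, 0],
    [0, -0.4, -0.1, 0, 0, 0, 0],
    [0, -0.4, -0.1, 0, 0, 0, 0],
    [0, -0.4, -0.1, 0, 0, 0, 0]
  ]
}}

```text
time_s: 12.1
position: [0.4084, 0.1318, 0.3321]
tcp_rot: [[-0.126, 0.992, 0.001], [0.992, 0.126, -0.0], [-0.0, 0.001, -1.0]]
force: [0.7, 0.7, -0.4]
opening: 0.005
grasp_force: 0.0
```

Run:
```python
from fit import *
a=viewer.capture("scene")["image"]; b=viewer.capture("top")["image"]
f=lambda i:cv2.resize(i,(600,300),interpolation=cv2.INTER_CUBIC)
cv2.imwrite("pics/end.png",np.vstack([f(a[220:340,220:460]),f(b[175:295,165:405])]))
s=bot.read_state(); print(s["time_s"],s["position"],s["force"],s["opening"])
```

```text
12.2 [0.40817836 0.13207905 0.33188419] [-0.55850408  0.1576572  -0.31314323] 0.0006108036353398085
```

View pics/end.png

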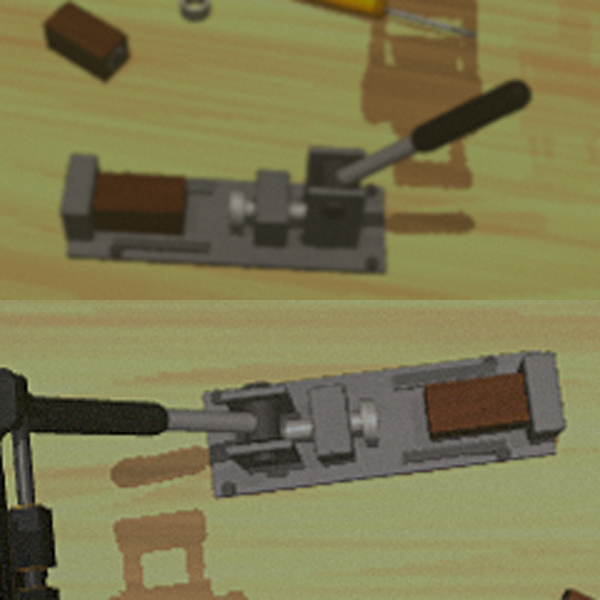

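The final views show the lever back up, the ram retracted, and the blank straight in the cradle with its bush end against the stop. The gripper is clear of everything.

```bash
python3 -c "
from rig import workorder
print(workorder.hand_in())"
```

```text
the job is handed in; nothing more can be done
None
```

The job is handed in, with no verdict returned: the blank lies in the cradle against the stop, the lever went down to its stop (24 N) to drive the bush in and sprang back up, and the robot is clear of everything.

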